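Show a room-mate how to charge: this charger, that socket, then the switch

ROBOT

A 6-joint arm with a two-finger parallel gripper is mounted at the origin on the work surface. World frame = base frame: x ahead of the robot, y to its left, z up, the work surface at z = 0. Lengths are in mm, angles in rad, forces in N, time in s.
With the tool pointing down it reaches from about 325 to 775 mm from the base axis. Payload 5.5 kg.
Tool frame: the origin (TCP) lies at the centre of the arm's flange, where the gripper is bolted on; the fingertips stand 182 mm ahead of it and the grasp point (between the pads) lies 163 mm ahead of it; z points along the fingers, y is the line along which they close (so a half turn about z gives the same grasp; the last joint's range is limited). The gripper opens to 88 mm and grips with 3 to 60 N. Pads are 20 mm wide; open, the fingers measure 115 mm over their backs; the gripper's body (75 mm by 178 mm) begins 61 mm behind the grasp point.
Start: joints at [1.116, 0.091, 1.231, -0, 1.82, -0.057], TCP at [232.441, 553.163, 404.631] pointing down, gripper open.
Joint ranges: [-2.87, 2.87], [-0.86, 2.18], [0.17, 2.46], [-1.51, 4.65], [0.06, 2.69], [-2.65, 2.65]. Speed limits (rad/s): [2.57, 2.57, 3.01, 3.14, 3.14, 3.14].

INTERFACE

Orientations are given as a rotation vector (axis times angle).
In Python, from workcell import monitor, optics, hand_in gives the robot as it stands.
- The arm moves only by the tool servo_tool, never from a script. Its argument "commands" is a list of rows, each a list of 4 numbers: the shift along the world's x, y, z in mm, then the turn about the world's z in degrees. In form: [[x, y, z, roll], ...]. A call has 1 to 12 rows; each row shifts and turns the commanded pose from where the row before left it; what a row does not reach is not made up. A row lasts 1/10 s, in which the tool goes at most 50 mm and 8.59 degrees, less where a joint would pass 70% of its speed; a pose out of reach is approached as far as the arm can. A call with a gripper value outside its range is refused whole. "hand" is the finger opening in mm, from 0 to 87.8, set as the call begins (left out, the last holds). The fingers move at their own pace and stop on an object; "grip_force" is the grip in N (left out, the last holds). Time passes only in rows, so rows that do not move let the fingers close. It gives the time, the measured TCP pose, the force, the opening and the grip force at its end, in the units of the state.
- monitor.sense(): the state, without advancing time (a new reading comes with each control period).
- optics.grab_frame(name): name is "scene" or "top" or "wrist"; returns the picture (384x512x3 uint8, red, green, blue); there is no depth.
- optics.get_calibration(name): a dict with "fx", "fy", "cx", "cy" (pixels), "k1" (the pictures are not rectified: a ray, as slopes to the right and down, at radius r is drawn at 1 + k1 r^2 times it, then the intrinsics apply), "T" (4x4, takes a point from camera to world coordinates). Camera axes: x right, y up, looking along -z (the intrinsics and any distortion apply to the point x, -y, -z); pixel columns grow to the right and rows downward; lengths in mm; the calibration is good to about 2 mm. A picture is of the moment at which its call begins: read the wrist's pose just before it. get_calibration takes no time and is no camera call; for the wrist camera it gives the pose at the moment of the call.
- hand_in(): hands the job in; it is judged then, once.
Trained networks look in the newest picture that a camera, given by its name, has taken for a name from the list of things; names that differ only in an ending like _2 or _b are one class to them, and where a whole thing is asked for, a point or a joint stands for the part that bears it (a point fixed in the world has none). Each returns a list of dicts, best first, with "p" (0 to 1); they miss things now and then, are a little off and sometimes report something else, mostly with a low value. They report only what shows in the picture. A call takes as long as a camera call. They do not tell look-alikes from the thing itself.
- optics.recognise(target, camera): "extent" ([centre column, centre row, width, height] in pixels, round what is visible of it).
- optics.regions_of(target, camera): "pixels" (384x512 bool, what is visible of it) and "extent" ([centre column, centre row, width, height] in pixels, round what is visible of it).
- optics.tip_of(target, camera): "position" ([column, row] in pixels: a listed point, or the origin of a listed thing).
The state is a dict: "t": time; "q": joint angles; "qvel": joint speeds; "effort": joint torques, N m; "tcp_pos": TCP position; "tcp_rot": TCP orientation; "ft_force": force on the tool from outside, world axes, zero at the start; "wrist_torque": the same for the moment, N m; "grip_width": finger opening in mm; "finger_force": force on a finger pad.
Only numpy, scipy, OpenCV 4.12 (cv2) and the standard library are available. Lean on these libraries where they do the work, as an engineer would, in place of code of your own. Each camera call takes 0.05 s, during which the arm holds its last target. There are 200 camera calls.

TASK

Show your room-mate how to charge her phone, by pointing only: point first at the loose two-pin wall charger lying on the desk, then at the one free socket of the power strip where it goes, and last at the strip's rocker switch. To point, hold the fingertips over the middle of the thing, two or three centimetres above it and pointing down, and stay there for a good second so that she can follow. Touch and move nothing at all, and finish still pointing at the switch.

Things in the scene. Friction and masses are not known exactly. Their poses are not given: they have to be found in the camera images.
- charger_center (a point): The centre (half-way up) of the loose wall charger: a small plastic block 51 mm long, 32 mm wide and 28 mm high, lying flat on the desk, with two round pins 19 mm long and 19 mm apart sticking out of one end along its own +x. Its top is 14 mm above this point. It may lie to the left or right of the strip or between the strip and the robot; z axis up.
- socket_mouth (a point): The centre of the mouth of the only free socket of the strip, level with the strip's top face (42 mm above the desk). The socket is an open round recess 40 mm across and 17 mm deep with two pin holes and two metal earth clips; it may be any of the four. x and y axes as the strip's, z up. The centre of the next socket is 55 mm away along the strip.
- switch_top (a point): The middle of the top of the strip's rocker switch, 51 mm above the desk: a rocker key 30 x 16 mm near the end of the strip where the cord goes into the desk. It is 65 mm or more along the strip from the centre of any socket.
- rocker (a joint): Angle of the rocker switch, rad, 0 as it is found; touching either half tips it (up to 0.2 either way). It is to stay as it is.
- strip: Power strip fixed to the desk, 300 mm long (its y axis), 60 wide (x), 42 high; origin at the centre of its underside. Round sockets on its centre line at y = 115, 60, 5 and -50 mm, rocker switch at y = -115. Three sockets hold plugged-in things (phone charger, round night light, charger block), 34 to 42 mm tall above the strip, at most 40 mm wide along it and 70 across.
- earbud_case: Bystander: a loose rounded earbud case 46 x 60 x 22 mm without pins; origin under its centre. Leave alone.
- power_bank: Bystander: a loose flat power bank 98 x 62 x 16 mm; origin under its centre. Leave alone. Other things farther out, also to be left alone: behind the strip a calculator, a stapler (49 mm tall) and a mug (95 mm); at the right a mouse on its pad and a phone; at the back a pen cup (180 mm) and books (70 mm); at the far left an open laptop (240 mm).
Not all that is in view belongs to the job. Leave any red or yellow look-alike of the part that bears charger_center alone.

How it is judged (in metres and radians):
On the way, in this order (a step that is already met when the one before it is completed fails the run):
1. the fingertips dwell just above the loose charger (horizontal distance between the grasp point and charger_center below 0.02 m and z of the grasp point in the frame of charger_center between 0.035 and 0.079 m), for 0.8 s.
2. the fingertips dwell just above the free socket (horizontal distance between the grasp point and socket_mouth below 0.02 m and z of the grasp point in the frame of socket_mouth between 0.021 and 0.065 m), for 0.8 s.
3. the fingertips dwell just above the rocker switch (horizontal distance between the grasp point and switch_top below 0.02 m and z of the grasp point in the frame of switch_top between 0.021 and 0.065 m), for 0.8 s.
At the end, for the whole second after the job is handed in: After dwelling over the charger, then the socket, the robot still points at the switch: grasp point (19 mm behind the fingertips) within 20 mm sideways of its middle, 21 to 65 mm above its top. Nothing touched; charger, earbud case, power bank within 5 mm of the start, rocker within 0.08 rad (all of step 3 and distance of each of charger_center, earbud_case, power_bank from where it was at the start of the episode below 0.005 m and value of joint rocker between -0.08 and 0.08 rad).
It fails at once if the robot touches something (contact force between any of the fingers, the arm and anything else above 0.5 N).
It fails at once if the charger is moved or lifted (distance of charger_center from where it was at the start of the episode above 0.005 m).
It fails at once if the rocker switch is tipped (value of joint rocker above 0.08 rad or value of joint rocker below -0.08 rad).
It fails at once if a bystander is moved (distance of any of earbud_case, power_bank from where it was at the start of the episode above 0.005 m).
It also fails if it takes over 48 s, if anything falls off the work surface, if the arm or the gripper's body presses on something with over 40 N, if the wrist force passes 120 N, or if a joint passes its speed limit or range.

## Working session

There is one attempt and no reset: what is moved stays moved. The work goes in short steps, Python scripts to look and compute and a tool call to move; the robot and the scene stay as the last step left them, time stands still between calls to the robot, and variables do not carry over. Pictures are saved under pics/ and viewed, at most 10 in all, crops included, and the job is handed in when it is done.

Besides the shell and the picture viewer there is one more tool, called after ">>>" by a JSON object that holds its "op" and its "data". servo_tool: Moves the arm, as the interface text tells. Its arguments: {"type":"object","properties":{"commands":{"type":"array"},"hand":{"type":"number"},"grip_force":{"type":"number"}},"required":["commands"]}

```bash
mkdir -p pics
cat > h.py <<'E'
import numpy as np, cv2
from workcell import monitor, optics, hand_in
def ray(cam,u,v,z,C=None):
    C=C or optics.get_calibration(cam); d=np.array([(u-C['cx'])/C['fx'],(v-C['cy'])/C['fy']])
    s=d.copy()
    for _ in range(30): s=d/(1+C['k1']*(s@s))
    T=np.array(C['T']); D=T[:3,:3]@[s[0],-s[1],-1]; o=T[:3,3]
    return o+D*(z-o[2])/D[2]
def proj(cam,p,C=None):
    C=C or optics.get_calibration(cam); T=np.array(C['T']); c=T[:3,:3].T@(np.array(p)-T[:3,3])
    s=np.array([c[0],-c[1]])/-c[2]; s=s*(1+C['k1']*(s@s)); return s*[C['fx'],C['fy']]+[C['cx'],C['cy']]
E
python3 - <<'E'
from h import *
np.set_printoptions(precision=1,suppress=True)
H={'charger_center':14,'socket_mouth':42,'switch_top':51,'strip':0,'earbud_case':0,'power_bank':0}
ims=[]
for c in ['top','scene']:
    im=optics.grab_frame(c); ims.append(im)
    cv2.imwrite(f'pics/{c}0.png',cv2.resize(im,(800,600),interpolation=cv2.INTER_CUBIC)[...,::-1])
    print(c,np.array(optics.get_calibration(c)['T'])[:3,3])
    for n,z in H.items():
        for r in optics.tip_of(n,c)[:4]: print(n,round(r['p'],2),np.array(r['position']),ray(c,*r['position'],z))
s=monitor.sense(); print(s['t'],s['tcp_pos'],s['tcp_rot'],s['grip_width'])
E
```

```text
top [422.   -1.8 778.8]
charger_center 0.84 [216.6 271. ] [407.7  90.2  14. ]
charger_center 0.56 [261.4 259.9] [427.9  -2.2  14. ]
socket_mouth 0.69 [202. 171.] [612.3 115.4  42. ]
switch_top 0.93 [310.3 151.2] [ 645.4 -109.4   51. ]
strip 0.7 [254.6 165.2] [632.7   6.7   0. ]
earbud_case 0.63 [395.2 256. ] [ 426.7 -285.1    0. ]
power_bank 0.8 [115.2 240.5] [475.9 309.7   0. ]
scene [970.8 423.4 609.9]
charger_center 0.82 [302.3 193.7] [420.7  -4.3  14. ]
charger_center 0.8 [340.4 209.8] [403.7  90.6  14. ]
charger_center 0.8 [262.4 181.6] [ 452.9 -100.8   14. ]
socket_mouth 0.52 [286.4 260.9] [609.9 117.6  42. ]
socket_mouth 0.51 [299.5 194.4] [452.5  12.9  42. ]
switch_top 0.64 [191. 207.] [ 647.9 -115.9   51. ]
strip 0.72 [238.9 252. ] [632.8  11.4   0. ]
earbud_case 0.67 [221.8 150.8] [ 423.2 -284.6    0. ]
earbud_case 0.49 [285.7 263.5] [589.   98.4   0. ]
power_bank 0.85 [409.8 294.2] [484.7 312.4   0. ]
0.7 [232.4 553.2 404.7] [0.6 3.1 0. ] 88.16083159914194
```

View pics/top0.png

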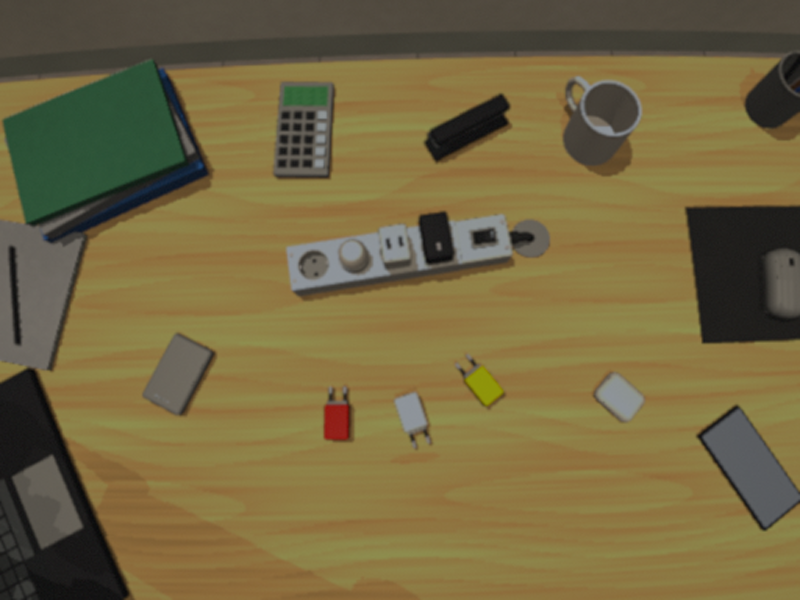

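View pics/scene0.png

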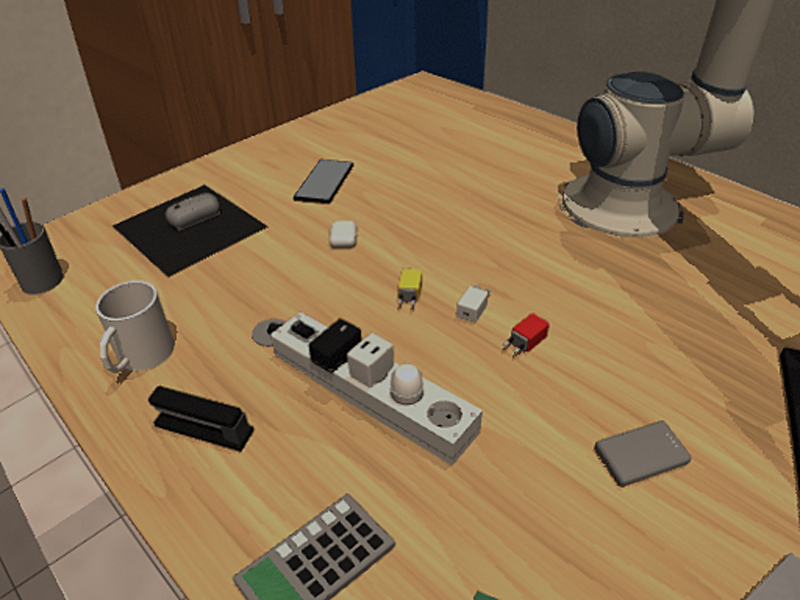

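In the top view (800x600), the candidates for the charger are:
- a red block at (337,420)
- a white block with pins at (412,413)
- a yellow block at (483,385)
- a white earbud case without pins at (619,397)

I choose the white block with two pins. The free socket is the open recess at (314,264), and the switch is at (484,237). I'll check the choice in a close crop and refine the positions.

Run:
```python
from h import *
np.set_printoptions(precision=1,suppress=True)
im=optics.grab_frame('top')
for n,z in [('charger_center',28),('socket_mouth',42),('switch_top',51)]:
    for r in optics.regions_of(n,'top')[:3]:
        v,u=np.nonzero(r['pixels']); print(n,round(r['p'],2),u.mean(),v.mean(),len(u),im[v,u].mean(0),ray('top',u.mean(),v.mean(),z))
for p in [(412,414),(314,264),(484,237)]: print(p,[ray('top',p[0]*.64,p[1]*.64,z)[:2] for z in (28,42,51)])
g={'c':(422,-4,28),'s':(611,116,42),'w':(646,-113,51)}
x0,y0,k=180,130,5
cr=cv2.resize(im[y0:y0+160-10,x0:x0+160],None,fx=k-1,fy=k-1,interpolation=cv2.INTER_CUBIC)[...,::-1].copy()
for p in g.values():
    q=((proj('top',p)-[x0,y0]+.5)*(k-1)).astype(int); cv2.drawMarker(cr,tuple(int(a) for a in q),(255,0,255),0,14,1)
cv2.imwrite('pics/crop1.png',cr)
```

```text
charger_center 0.97 307.7055702917772 244.9681697612732 377 [133.4 134.9  17.6] [454.9 -97.   28. ]
charger_center 0.82 215.15222482435598 267.75409836065575 427 [132.4  39.2  29.6] [414.5  91.3  28. ]
charger_center 0.63 263.5957943925234 265.58878504672896 428 [132.  133.7 132.6] [416.3  -6.3  28. ]
socket_mouth 0.75 200.73529411764707 170.44117647058823 238 [103.1  98.8  90.5] [613.5 118.1  42. ]
socket_mouth 0.63 270.66443565561303 162.50197748707026 3287 [111.8 112.3 109.8] [626.1 -27.2  42. ]
switch_top 0.84 269.1669535283993 162.2805507745267 3486 [112.5 112.7 109.8] [624.2 -23.8  51. ]
switch_top 0.21 395.9452495974235 253.09661835748793 621 [136.3 137.6 131.2] [ 432.  -268.5   51. ]
(412, 414) [array([417.6,  -6.5]), array([417.6,  -6.4]), array([417.7,  -6.4])]
(314, 264) [array([620.4, 119.9]), array([616.7, 117.6]), array([614.3, 116.2])]
(484, 237) [array([ 651.4, -111.6]), array([ 647.1, -109.5]), array([ 644.4, -108.2])]
```

View pics/crop1.png

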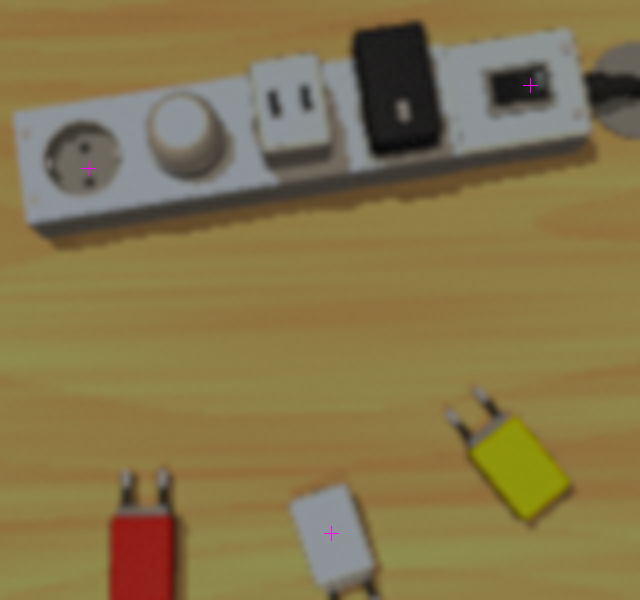

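The crop confirms it: the white block with pins, body centre at (333,538), is the loose charger. The open socket is at (82,157) and the rocker at (520,88). In world coordinates these are charger (418,-6), socket (615,118) and switch (645,-110). The spacing of 230 mm between socket and switch matches the strip's geometry. I'll move with the fingers closed.

>>> {"op": "servo_tool", "data": {"commands": [[0,0,20,0],[5,-15,20,0],[10,-30,0,0],[10,-30,0,0],[10,-30,0,0],[10,-30,0,0],[10,-30,0,0],[10,-30,0,0],[10,-30,0,0],[10,-30,0,0],[10,-30,0,0],[10,-30,0,0]], "hand": 0}}

```text
t: 2.1
tcp_pos: [337.5, 236.9, 444.8]
tcp_rot: [0.62, 3.079, 0.001]
ft_force: [0.9, 0.4, -0.3]
grip_width: 0.3
finger_force: 0.0
```

>>> {"op": "servo_tool", "data": {"commands": [[10,-30,0,0],[10,-30,0,0],[10,-30,0,0],[10,-30,0,0],[10,-30,0,0],[10,-30,0,0],[10,-30,0,0],[10,-25,0,0],[0,-9,0,0],[0,0,0,0],[0,0,0,0],[0,0,0,0]]}}

```text
t: 3.3
tcp_pos: [417.1, -4.9, 444.9]
tcp_rot: [0.618, 3.08, 0.001]
ft_force: [0.1, 0.1, 0.3]
grip_width: 0.4
finger_force: 0.0
```

Run:
```python
from h import *
np.set_printoptions(precision=1,suppress=True)
C=optics.get_calibration('wrist'); im=optics.grab_frame('wrist').copy()
for n,z in [('charger_center',14),('socket_mouth',42),('switch_top',51)]:
    for r in optics.tip_of(n,'wrist')[:4]: print(n,round(r['p'],2),np.array(r['position']),ray('wrist',*r['position'],z,C))
for p in [(418,-6,28),(615,118,42),(645,-110,51)]:
    q=proj('wrist',p,C); print(q); cv2.drawMarker(im,(int(round(q[0])),int(round(q[1]))),(255,0,255),0,12,1)
cv2.imwrite('pics/w1.png',cv2.resize(im,(800,600))[...,::-1])
```

```text
charger_center 0.94 [323.4 138.4] [415.4  94.8  14. ]
charger_center 0.84 [261.5 170.7] [424.4  -2.5  14. ]
charger_center 0.65 [209.6 210.6] [450.2 -96.7  14. ]
socket_mouth 0.79 [390.4 263.2] [619.3 121.1  42. ]
switch_top 0.83 [254.8 330. ] [ 641.9 -104.2   51. ]
[257.5 169.3]
[387.6 261.5]
[252.1 332.8]
```

View pics/w1.png

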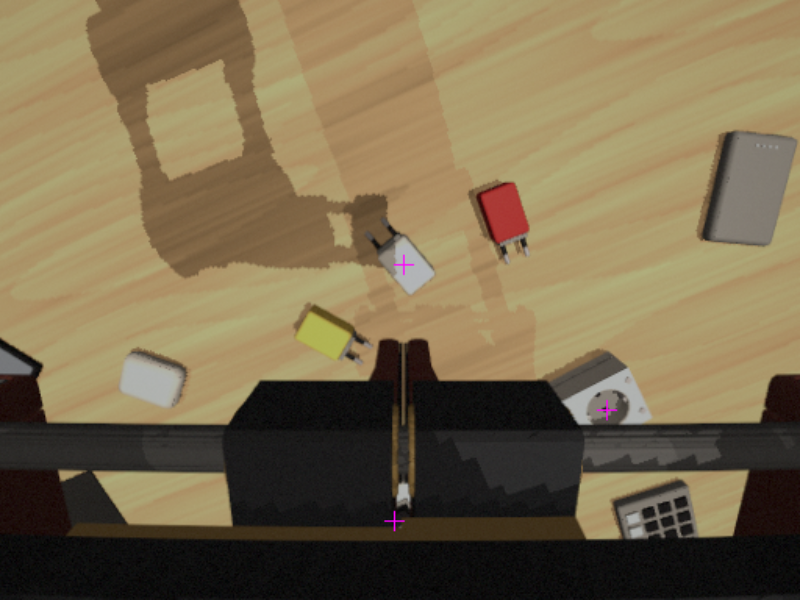

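The wrist view agrees: the mark at (403,265) lies on the white charger's body and the mark at (606,410) on the open socket. The switch is hidden behind the gripper. I'll descend over the charger and dwell.

>>> {"op": "servo_tool", "data": {"commands": [[2,0,-15,0],[0,0,-25,0],[0,0,-25,0],[0,0,-25,0],[0,0,-25,0],[0,0,-25,0],[0,0,-25,0],[0,0,-20,0],[0,0,-15,0],[0,0,-10,0],[0,0,0,0],[0,0,0,0]]}}

```text
t: 4.7
tcp_pos: [419.6, -5.8, 235.2]
tcp_rot: [0.621, 3.079, 0.0]
ft_force: [-0.3, 0.7, 0.0]
grip_width: 0.3
finger_force: 0.0
```

>>> {"op": "servo_tool", "data": {"commands": [[0,0,0,0],[0,0,0,0],[0,0,0,0],[0,0,0,0],[0,0,0,0],[0,0,0,0],[0,0,0,0],[0,0,0,0],[0,0,0,0],[0,0,0,0],[0,0,0,0],[0,0,0,0]]}}

```text
t: 5.9
tcp_pos: [419.4, -5.8, 234.6]
tcp_rot: [0.621, 3.08, -0.0]
ft_force: [0.1, -0.1, -0.2]
grip_width: 0.6
finger_force: 0.0
```

>>> {"op": "servo_tool", "data": {"commands": [[0,0,20,0],[0,0,30,0],[0,0,30,0],[15,10,15,0],[25,15,0,0],[25,16,0,0],[25,16,0,0],[25,16,0,0],[25,16,0,0],[25,16,0,0],[20,12,0,0],[10,6,0,0]]}}

```text
t: 7.1
tcp_pos: [615.7, 118.2, 328.7]
tcp_rot: [-0.619, -3.079, 0.0]
ft_force: [-0.2, -0.6, 0.1]
grip_width: 0.6
finger_force: 0.0
```

>>> {"op": "servo_tool", "data": {"commands": [[0,0,-15,0],[0,0,-20,0],[0,0,-20,0],[0,0,-15,0],[0,0,-10,0],[0,0,0,0],[0,0,0,0],[0,0,0,0],[0,0,0,0],[0,0,0,0],[0,0,0,0],[0,0,0,0]]}}

```text
t: 8.3
tcp_pos: [614.5, 117.2, 249.8]
tcp_rot: [0.621, 3.079, 0.0]
ft_force: [-0.1, -0.7, -0.1]
grip_width: 0.1
finger_force: 0.0
```

>>> {"op": "servo_tool", "data": {"commands": [[0,0,0,0],[0,0,0,0],[0,0,0,0],[0,0,0,0],[0,0,0,0],[0,0,0,0],[0,0,0,0],[0,0,0,0]]}}

```text
t: 9.1
tcp_pos: [614.5, 117.2, 249.6]
tcp_rot: [0.621, 3.08, -0.0]
ft_force: [-0.7, 0.7, -0.6]
grip_width: 0.2
finger_force: 0.0
```

>>> {"op": "servo_tool", "data": {"commands": [[0,0,20,0],[0,0,30,0],[0,0,30,0],[0,-10,20,0],[3,-25,0,0],[4,-30,0,0],[4,-30,0,0],[4,-30,0,0],[4,-30,0,0],[4,-30,0,0],[4,-28,0,0],[2,-15,0,0]]}}

```text
t: 10.3
tcp_pos: [643.5, -113.0, 349.4]
tcp_rot: [-0.624, -3.079, 0.001]
ft_force: [-0.8, 0.6, 0.2]
grip_width: 0.6
finger_force: 0.0
```

>>> {"op": "servo_tool", "data": {"commands": [[2,1,-12,0],[0,0,-20,0],[0,0,-20,0],[0,0,-20,0],[0,0,-12,0],[0,0,-8,0],[0,0,0,0],[0,0,0,0],[0,0,0,0],[0,0,0,0],[0,0,0,0],[0,0,0,0]]}}

```text
t: 11.5
tcp_pos: [645.5, -109.9, 258.0]
tcp_rot: [0.621, 3.079, -0.0]
ft_force: [0.6, 0.4, -0.8]
grip_width: 0.2
finger_force: 0.0
```

>>> {"op": "servo_tool", "data": {"commands": [[0,0,0,0],[0,0,0,0],[0,0,0,0],[0,0,0,0],[0,0,0,0],[0,0,0,0],[0,0,0,0],[0,0,0,0]]}}

```text
t: 12.3
tcp_pos: [645.4, -109.8, 257.6]
tcp_rot: [-0.621, -3.08, -0.0]
ft_force: [0.6, -0.6, -0.4]
grip_width: 0.3
finger_force: 0.0
```

Run:
```python
from h import *
s=monitor.sense(); print(s['t'],s['tcp_pos'])
im=optics.grab_frame('scene').copy()
cv2.imwrite('pics/end.png',cv2.resize(im[120:320,120:390],(800,592),interpolation=cv2.INTER_CUBIC)[...,::-1])
```

```text
12.3 [ 645.4458827  -109.82179632  257.64329024]
```

View pics/end.png

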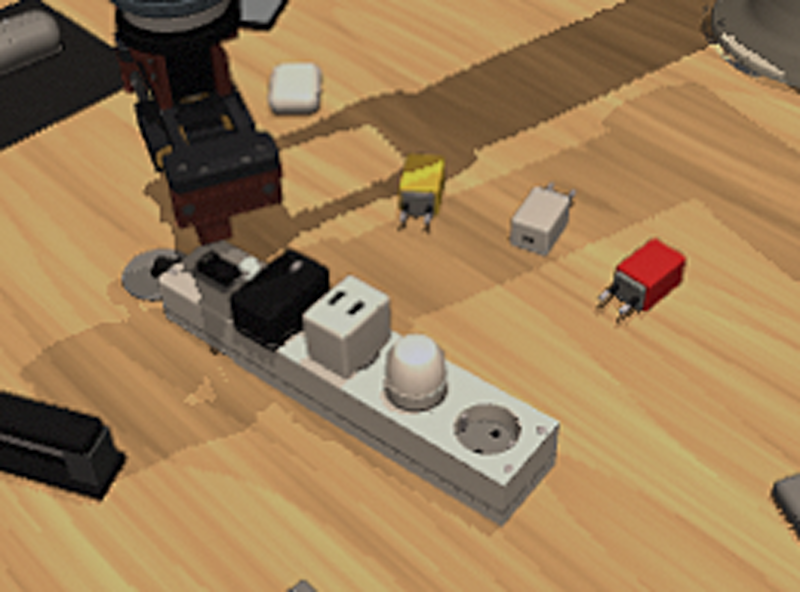

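The fingertips hover at about (210,235), just above the rocker at (222,265). The white charger at (540,220) and the other loose things in view lie as they did before.

```bash
python3 -c "
from workcell import hand_in; print(hand_in())"
```

```text
the job is handed in; nothing more can be done
None
```

I pointed at the white charger, then the free socket, then the rocker switch, with over a second at each and no sign of contact, and handed in still pointing at the switch; `hand_in()` returned no verdict.

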